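# Hold the print press open with its lever

### The job

Open the conservation press by its lever: with the fingertips, press the blue pad at the lever's long end smoothly all the way down to the black rubber stop, so that the lever's short end raises the heavy steel plate off the print. Finish while holding the pad down there, so that the plate stays up. Do not lift the lever out of its cradle, do not touch the steel plate, do not let the plate jerk or drop, and leave the brush, jar, brass weight and tape roll where they are.

Things in the scene. Friction and masses are not known exactly. Their poses are not given: they have to be found in the camera images.
- press: the fixed press, 436 x 200 mm. Origin: on the table under the lever's pivot pin; z up; x points from the pin to the bed and hinge, so the lever's long end points along -x. Grey base bar 90 mm wide, 10 high, x -210 to 90. Wooden bed 56 high, 200 wide, x 90 to 226, a print on it. Two grey cheeks (y = +-26, 14 thick, 77 high, x +-22) are the pin's open-topped cradle.
- lever: the loose lever, 400 g: dark steel bar 260 x 20 x 10 mm with a brass cross pin lying in the cradle 65 mm up. Origin: pin centre; axes parallel to the press's at the start, when the long end slopes up 0.22 rad; fully down it slopes down 0.22 rad. Pin to pad centre 162 mm; pin to toe (under the plate's lip) 75 mm. Pressing takes 3 to 7 N at the pad; let go, it springs back as the plate falls.
- pad_top (a point): centre of the top face of the blue pad (50 mm along the lever x 46 mm) on the lever's long end. At the start about 112 mm above the table and 155 mm from the pin horizontally; with the lever on its stop about 41 mm high and 161 mm from the pin. Turns with the lever.
- stop (a point): centre of the top of the black rubber stop (26 x 40 mm), 24 mm above the table, fixed to the press 161 mm from the pin along the press's -x, under the lever's long end. The bar's underside lands on it.
- plate (a joint): opening angle in rad of the heavy hinged steel plate (160 x 190 x 10 mm, 1.8 to 3.1 kg, red stripe along its front lip, grey pad on top; not to be touched): 0 shut on the print, grows as the front lip rises, about 0.21 with the lever on its stop. Hinge line: along the press's y at its x = 218 mm, 59 mm high, on the plate's underside.
- plate_lip (a point): middle of the plate's front lower edge; 59 mm high when shut, about 33 mm higher when the lever lies on its stop.
- brush: bystander: a 200 mm flat brush with a wooden handle lying on the table, its handle along own -x; origin under its middle.
- jar: bystander: an amber jar with white cap, 56 mm across, 75 mm high; origin under its centre.
- weight: bystander: a brass weight with a knob, 44 mm across, 52 mm high, 450 g; origin under its centre.
- tape: bystander: an orange roll of tape lying flat, 72 mm across, 24 mm high; origin under its centre.

How it is judged:
At the end, for the whole second after the job is handed in: The fingers press on the lever (more than 1.5 N), the plate is held still and open by more than 0.185 rad (the pad within some 8 mm of its stop), and the lever's pin lies in its cradle (within 5 mm in height, 8 mm sideways) (value of joint plate above 0.185 rad and contact force between the fingers and lever above 1.5 N and z of lever in the frame of press between 0.06 and 0.07 m and horizontal distance between lever and press below 0.008 m and not (velocity of joint plate above 0.1 rad/s) and velocity of joint plate above -0.1 rad/s); the arm keeps its last pose, push and grip.
It fails at once if the lever is lifted out of its cradle (z of lever in the frame of press above 0.072 m or horizontal distance between lever and press above 0.012 m).
It fails at once if the robot touches the steel plate (contact force between any of the fingers, the arm and plate above 0.5 N).
It fails at once if the plate is jerked up or dropped (faster than 1 rad/s) (velocity of joint plate above 1 rad/s or velocity of joint plate below -1 rad/s).
It fails at once if a bystander is moved by more than 15 mm (distance of any of brush, jar, weight, tape from where it was at the start of the episode above 0.015 m).
It also fails if it takes over 27 s, if anything falls off the work surface, if the arm or the gripper's body presses on something with over 40 N, if the wrist force passes 120 N, or if a joint passes its speed limit or range.

### The arm

A 6-joint arm with a two-finger parallel gripper is mounted at the origin on the work surface. World frame = base frame: x ahead of the robot, y to its left, z up, the work surface at z = 0. Lengths are in m, angles in rad, forces in N, time in s.
With the tool pointing down it reaches from about 0.25 to 0.725 m from the base axis. Payload 4 kg.
Tool frame: the origin (TCP) lies midway between the tips of the shut fingers; the grasp point (between the pads) lies 19 mm behind it (bot.grip_point_offset is the distance from the TCP to the grasp point, in m); z points along the fingers, y is the line along which they close (so a half turn about z gives the same grasp; the last joint's range is limited). The gripper opens to 85 mm and grips with 20 to 120 N. Pads are 22 mm wide; open, the fingers measure 114 mm over their backs; the gripper's body (76 mm by 85 mm) begins 54 mm behind the grasp point. The pads swing forward as they close: fully open they stand 13 mm farther back than shut.
Start: joints at [1.172, 0.241, 0.005, 1.335, 0, 1.571], TCP at [0.194, 0.461, 0.231] pointing down, gripper open.
Joint ranges: [-2.72, 2.72], [-1.05, 1.87], [-1.09, 1.28], [-1.99, 2.15], [-1.42, 1.44], [-3.14, 3.14]. Speed limits (rad/s): [2.79, 2.79, 3.14, 3.14, 3.14, 3.14].

### API

Orientations are given as a unit quaternion [x, y, z, w].
In Python, from workcell import bot gives the robot as it stands.
- The arm moves only by the tool step_arm, never from a script. Its argument "targets" is text: rows parted by semicolons, each of 7 numbers parted by spaces: the opening, from -1 (shut) to 1 (fully open), so that 0 is half open, then the shift along the world's x, y, z normalised to -1 to 1, where 1 is 0.5 m, then the turn, a rotation vector about the world's x, y, z normalised to -1 to 1, where 1 is pi/4 rad. In form: gripper x y z wx wy wz; .... A call has 1 to 10 rows; each row is the pose to reach, as a shift and turn from the pose commanded when the call began; what a row does not reach only later rows make up. A row lasts 1/12 s, in which the tool goes at most 41.7 mm and 7.16 degrees, less where a joint would pass 70% of its speed; a pose out of reach is approached as far as the arm can. A call with a number of a shift or a turn outside -1 to 1 is refused whole. A call with a gripper value outside its range is refused whole. The fingers move at their own pace and stop on an object; the grip force is fixed at half the most. Time passes only in rows, so rows that repeat a pose let the fingers close. It gives the time, the measured TCP pose, the force, the opening and the grip force at its end, in the units of the state.
- bot.get_obs(): the state, without advancing time (a new reading comes with each control period).
- bot.camera(name): name is "scene" or "side" or "wrist"; returns the picture (400x640x3 uint8, red, green, blue); there is no depth.
- bot.camera_info(name): a dict with "vertical_fov" (degrees; the focal length in pixels is half the picture's height over the tangent of half this angle, whatever the lens; pixels are square), "cx", "cy" (the principal point, pixels), "D" ([k1, k2, p1, p2, k3] as OpenCV has them; the pictures are not rectified), "pose" (4x4, takes a point from camera to world coordinates). Camera axes: x right, y up, looking along -z (the intrinsics and any distortion apply to the point x, -y, -z); pixel columns grow to the right and rows downward; lengths in m; the calibration is good to about 2 mm. A picture is of the moment at which its call begins: read the wrist's pose just before it. camera_info takes no time and is no camera call; for the wrist camera it gives the pose at the moment of the call.
- bot.job_done(): hands the job in; it is judged then, once.
The state is a dict: "clock": time; "joint_pos": joint angles; "joint_vel": joint speeds; "tau": joint torques, N m; "eef_pos": TCP position; "tool_rot": TCP orientation; "ft_force": force on the tool from outside, world axes, zero at the start; "ft_torque": the same for the moment, N m; "grip_width": finger opening in m; "grasp_force": force on a finger pad.
Only numpy, scipy, OpenCV 4.12 (cv2) and the standard library are available. Lean on these libraries where they do the work, as an engineer would, in place of code of your own. Each camera call takes 0.05 s, during which the arm holds its last target. There are 200 camera calls.

## Working session

There is one attempt and no reset: what is moved stays moved. The work goes in short steps, Python scripts to look and compute and a tool call to move; the robot and the scene stay as the last step left them, time stands still between calls to the robot, and variables do not carry over. Pictures are saved under pics/ and viewed, at most 10 in all, crops included, and the job is handed in when it is done.

Besides the shell and the picture viewer there is one more tool, called after "Request:" by a JSON object that holds its "api" and its "payload". step_arm: Moves the arm, as the interface text tells. Scaled input: -1 to 1 covers 0.5 m each way for a shift and pi/4 rad each way for a turn. Its arguments: {"type":"object","properties":{"targets":{"type":"string"}},"required":["targets"]}

```bash
mkdir -p pics; cat > h.py <<'E'
import numpy as np, cv2
from workcell import bot
def K(n):
    i=bot.camera_info(n); f=200/np.tan(np.radians(i["vertical_fov"])/2)
    return np.array([[f,0,i["cx"]],[0,f,i["cy"]],[0,0,1]]),np.array(i["D"],float),np.array(i["pose"])
def ray(n,uv):
    k,D,T=K(n); p=cv2.undistortPoints(np.array([[uv]],float),k,D)[0,0]
    return T[:3,3],T[:3,:3]@np.array([p[0],-p[1],-1])
def onz(n,uv,z):
    o,d=ray(n,uv); return o+d*(z-o[2])/d[2]
def tri(a,ua,b,ub):
    o,d=ray(a,ua);p,e=ray(b,ub)
    s=np.linalg.lstsq(np.stack([d,-e],1),p-o,rcond=None)[0]
    x,y=o+d*s[0],p+e*s[1]; return (x+y)/2,np.linalg.norm(x-y)
def proj(n,P):
    k,D,T=K(n); q=(np.asarray(P,float).reshape(-1,3)-T[:3,3])@T[:3,:3]; q=q*[1,-1,-1]
    return cv2.projectPoints(q,np.zeros(3),np.zeros(3),k,D)[0][:,0]
E
python3 - <<'E'
from h import *
for n in("scene","side"):
    im=bot.camera(n); cv2.imwrite(f"pics/{n}0.png",im[...,::-1])
    h=cv2.cvtColor(im,cv2.COLOR_RGB2HSV)
    for nm,lo,hi in(("blue",(100,110,50),(130,255,255)),("red",(172,120,60),(180,255,255)),("red2",(0,150,60),(6,255,255))):
        m=cv2.inRange(h,lo,hi); c,l,s,ce=cv2.connectedComponentsWithStats(m)
        print(n,nm,[(list(map(int,s[i])),ce[i].round(1).tolist()) for i in range(1,c) if s[i][4]>40])
    print(K(n)[2].round(3).tolist())
print(bot.get_obs())
E
```

```text
scene blue [([0, 136, 27, 33, 140], [14.1, 148.4]), ([177, 170, 35, 23, 426], [194.4, 180.4])]
scene red []
scene red2 [([256, 208, 66, 62, 453], [287.4, 240.5])]
[[0.04, -0.576, 0.817, 1.253], [0.999, 0.011, -0.041, -0.015], [0.014, 0.818, 0.575, 0.565], [0.0, 0.0, 0.0, 1.0]]
side blue [([153, 36, 23, 20, 241], [164.0, 42.4]), ([260, 257, 45, 24, 674], [282.5, 268.5])]
side red []
side red2 [([309, 202, 95, 27, 223], [357.4, 215.3])]
[[0.997, 0.05, -0.056, 0.566], [-0.073, 0.512, -0.856, -0.703], [-0.015, 0.858, 0.514, 0.502], [0.0, 0.0, 0.0, 1.0]]
{'clock': 0.1, 'joint_pos': array([ 1.17200815e+00,  2.41333934e-01,  3.87063953e-03,  1.33518797e+00,
       -3.09971421e-05,  1.57082335e+00]), 'joint_vel': array([ 0.00061599, -0.0010818 ,  0.00296769,  0.00067083, -0.00042094,
       -0.00107104]), 'tau': array([-7.55057936e-04, -3.73137832e+01,  2.53010184e+01,  1.08506400e-02,
       -7.39831398e-05,  1.85399152e-06]), 'eef_pos': array([0.19394407, 0.46025091, 0.23050828]), 'tool_rot': array([ 1.98088607e-01,  9.80183678e-01, -9.12165159e-04, -1.68505067e-04]), 'ft_force': array([ 0.01744249, -0.66542835,  0.06110708]), 'ft_torque': array([ 0.02039836, -0.01293119,  0.03415826]), 'grasp_force': 0.0, 'grip_width': 0.08542687311254879}
```

View pics/scene0.png

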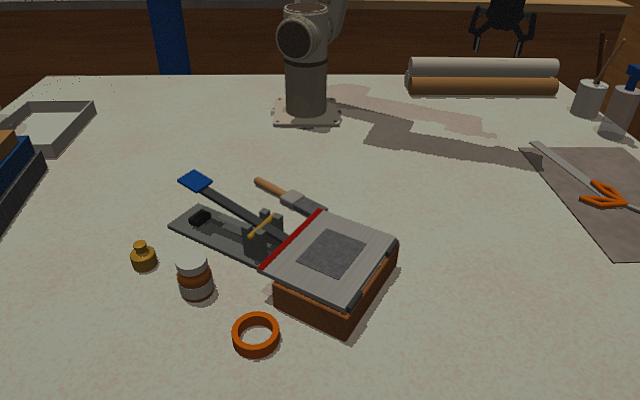

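View pics/side0.png

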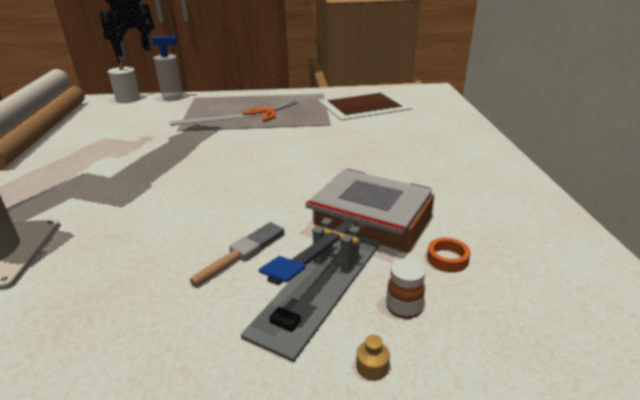

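The scene view shows the pad at about (194,180), stop at (200,216), brass pin at about (262,224) and the brush behind the lever. The side view shows the pad at (282,268), stop at (286,317), jar at (407,285) and weight at (373,357). Next I triangulate these points.

```bash
python3 - <<'E'
from h import *
ims={n:cv2.imread(f"pics/{n}0.png") for n in("scene","side")}
pad,e=tri("scene",(194.4,180.0),"side",(282.5,267.5)); print("pad",pad.round(4),e)
st,e=tri("scene",(200,213),"side",(286,316)); print("stop",st.round(4),e, onz("scene",(200,213),.024).round(3),onz("side",(286,316),.024).round(3))
# red stripe ends
r,e=tri("scene",(287.4,240.5),"side",(357.4,215.3)); print("stripe",r.round(4),e)
pts={}
for n in ims:
    h=cv2.cvtColor(ims[n],cv2.COLOR_BGR2HSV); m=cv2.inRange(h,(0,150,60),(6,255,255))
    c,l,s,ce=cv2.connectedComponentsWithStats(m); i=1+np.argmax(s[1:,4]); ys,xs=np.where(l==i); 
    if n=="scene": a=np.argmin(xs-ys);b=np.argmax(xs-ys)
    else: a=np.argmin(xs);b=np.argmax(xs)
    pts[n]=[(xs[a],ys[a]),(xs[b],ys[b])]
    m=cv2.inRange(h,(100,110,50),(130,255,255)); c,l,s,ce=cv2.connectedComponentsWithStats(m)
    k=[i for i in range(1,c) if s[i][4]>400][0]; cn=cv2.findContours((l==k).astype('u1'),0,2)[0][0]
    print(n,"padpoly",cv2.approxPolyDP(cn,3,True)[:,0].tolist())
print(pts,[onz(n,p,.066).round(3).tolist() for n in pts for p in pts[n]])
d=st[:2]-pad[:2]; 
for nm,uvs,uvd in(("pin",(262,224),(340,237)),): print(nm,tri("scene",uvs,"side",uvd))
for nm,uv,z in(("jar",(407,268),.075),("weight",(373,342),.052),("brush",(240,252),.01),("brush handle end",(197,280),.01)): print(nm,onz("side",uv,z).round(3))
E
```

```text
pad [ 0.5413 -0.2171  0.1083] 0.0010554748912027048
stop [ 0.5394 -0.2204  0.0252] 0.0054637134363957115 [ 0.534 -0.22   0.024] [ 0.541 -0.222  0.024]
stripe [ 0.671  -0.0387  0.0684] 0.005226518452961331
scene padpoly [[192, 170], [177, 180], [195, 192], [211, 180]]
side padpoly [[260, 270], [278, 280], [287, 280], [304, 263], [278, 257]]
{'scene': [(np.int64(256), np.int64(267)), (np.int64(321), np.int64(209))], 'side': [(np.int64(309), np.int64(202)), (np.int64(403), np.int64(227))]} [[0.735, -0.089, 0.066], [0.582, 0.022, 0.066], [0.587, 0.023, 0.066], [0.742, -0.075, 0.066]]
pin (array([ 0.63083133, -0.08839147,  0.06610935]), np.float64(0.008110564798167933))
jar [ 0.721 -0.193  0.075]
weight [ 0.652 -0.305  0.052]
brush [ 0.459 -0.045  0.01 ]
brush handle end [ 0.395 -0.114  0.01 ]
```

Request:
{"api": "step_arm", "payload": {"targets": "-1 0.35 -0.68 0 0 0 0;-1 0.35 -0.68 0 0 0 0;-1 0.35 -0.68 0 0 0 0;-1 0.35 -0.68 0 0 0 0;-1 0.35 -0.68 0 0 0 0;-1 0.35 -0.68 0 0 0 0;-1 0.35 -0.68 0 0 0 0;-1 0.35 -0.68 0 0 0 0;-1 0.35 -0.68 0 0 0 0;-1 0.35 -0.68 0 0 0 0"}}

```text
clock: 0.93
eef_pos: [0.3709, 0.1159, 0.2311]
tool_rot: [0.202, 0.979, -0.001, 0.001]
ft_force: [-0.6, 0.1, 0.5]
grip_width: 0.0002
grasp_force: 0.0
```

Request:
{"api": "step_arm", "payload": {"targets": "-1 0.35 -0.67 0 0 0 0;-1 0.35 -0.67 0 0 0 0;-1 0.35 -0.67 0 0 0 0;-1 0.35 -0.67 0 0 0 0;-1 0.35 -0.67 0 0 0 0;-1 0.35 -0.67 0 0 0 0;-1 0.35 -0.67 0 0 0 0;-1 0.35 -0.67 0 0 0 0;-1 0.35 -0.67 0 0 0 0;-1 0.35 -0.67 -0.12 0 0 0"}}

```text
clock: 1.77
eef_pos: [0.5543, -0.2223, 0.1987]
tool_rot: [0.201, 0.98, -0.003, 0.012]
ft_force: [3.2, 0.1, 1.4]
grip_width: 0.0001
grasp_force: 0.0
```

```bash
python3 - <<'E'
from h import *
for n in("scene","side"):
    im=bot.camera(n); cv2.imwrite(f"pics/{n}1.png",im[...,::-1])
    im=im[120:270,120:320] if n=="scene" else im[170:350,180:420]
    cv2.imwrite(f"pics/{n}1c.png",cv2.resize(im,None,fx=3,fy=3)[...,::-1])
o=bot.get_obs();print(o["clock"],o["eef_pos"],o["tool_rot"],o["ft_force"])
for n in("scene","side"):print(n,proj(n,[o["eef_pos"]]))
E
```

```text
1.8667 [ 0.54038802 -0.21338657  0.18253307] [ 0.19937487  0.97990191  0.00124521 -0.00635239] [-2.29543678  0.4334211  -0.97232725]
scene [[190.67981696 144.7812059 ]]
side [[278.59199393 220.62179562]]
```

View pics/side1c.png

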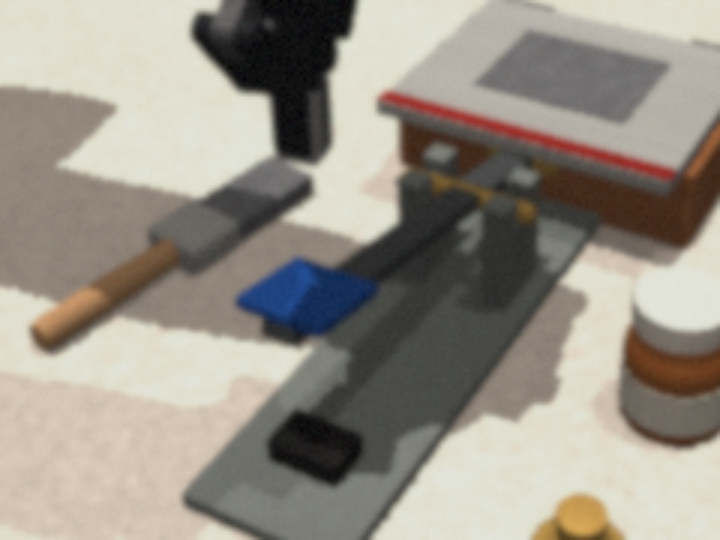

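View pics/scene1c.png

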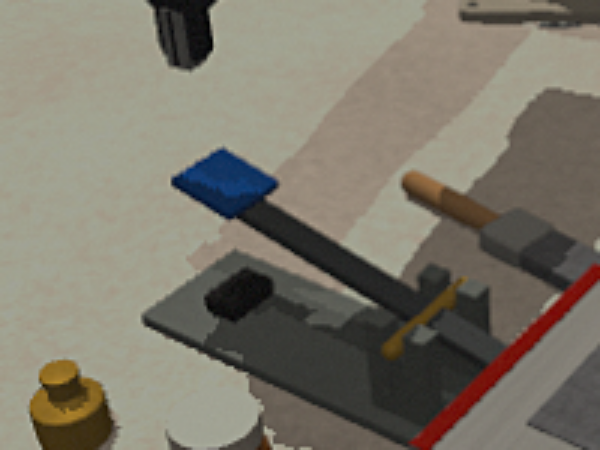

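The side crop shows the shut fingers above the pad, which lies at about (305,295), with the stop at (315,445). The scene crop agrees, and the path is clear of the brush, weight and jar. Next I come down gently to just above the pad.

Request:
{"api": "step_arm", "payload": {"targets": "-1 -0.005 -0.006 -0.01 0 0 0;-1 -0.005 -0.006 -0.02 0 0 0;-1 -0.005 -0.006 -0.03 0 0 0;-1 -0.005 -0.006 -0.045 0 0 0;-1 -0.005 -0.006 -0.06 0 0 0;-1 -0.005 -0.006 -0.075 0 0 0;-1 -0.005 -0.006 -0.09 0 0 0;-1 -0.005 -0.006 -0.098 0 0 0;-1 -0.005 -0.006 -0.1 0 0 0;-1 -0.005 -0.006 -0.1 0 0 0"}}

```text
clock: 2.7
eef_pos: [0.541, -0.2163, 0.1391]
tool_rot: [0.198, 0.98, 0.0, -0.0]
ft_force: [0.4, 0.3, 0.0]
grip_width: 0.0
grasp_force: 0.0
```

Request:
{"api": "step_arm", "payload": {"targets": "-1 0 0 -0.006 0 0 0;-1 0 0 -0.012 0 0 0;-1 0 0 -0.018 0 0 0;-1 0 0 -0.024 0 0 0;-1 0 0 -0.03 0 0 0;-1 0 0 -0.036 0 0 0;-1 0 0 -0.042 0 0 0;-1 0 0 -0.048 0 0 0;-1 0 0 -0.054 0 0 0;-1 0 0 -0.06 0 0 0"}}

```text
clock: 3.53
eef_pos: [0.5412, -0.2169, 0.1099]
tool_rot: [0.198, 0.98, -0.001, 0.0]
ft_force: [-1.0, 0.1, 6.1]
grip_width: -0.0001
grasp_force: 2.6
```

Request:
{"api": "step_arm", "payload": {"targets": "-1 -0.001 -0.002 -0.006 0 0 0;-1 -0.002 -0.003 -0.012 0 0 0;-1 -0.003 -0.005 -0.018 0 0 0;-1 -0.004 -0.006 -0.024 0 0 0;-1 -0.005 -0.007 -0.03 0 0 0;-1 -0.006 -0.008 -0.036 0 0 0;-1 -0.006 -0.009 -0.042 0 0 0;-1 -0.007 -0.01 -0.048 0 0 0;-1 -0.007 -0.011 -0.054 0 0 0;-1 -0.008 -0.011 -0.06 0 0 0"}}

```text
clock: 4.37
eef_pos: [0.538, -0.2224, 0.0808]
tool_rot: [0.198, 0.98, -0.0, 0.001]
ft_force: [-1.4, -0.6, 6.3]
grip_width: 0.0001
grasp_force: 3.1
```

Request:
{"api": "step_arm", "payload": {"targets": "-1 0 0 -0.006 0 0 0;-1 0 0 -0.012 0 0 0;-1 0 0 -0.018 0 0 0;-1 0 0 -0.024 0 0 0;-1 0 0 -0.03 0 0 0;-1 0 0 -0.036 0 0 0;-1 0 0 -0.042 0 0 0;-1 0 0 -0.048 0 0 0;-1 0 0 -0.054 0 0 0;-1 0 0 -0.06 0 0 0"}}

```text
clock: 5.2
eef_pos: [0.538, -0.2227, 0.051]
tool_rot: [0.198, 0.98, -0.001, 0.001]
ft_force: [-0.9, -0.6, 7.9]
grip_width: -0.0004
grasp_force: 3.5
```

```bash
python3 - <<'E'
from h import *
im=bot.camera("side")[170:350,180:420]
cv2.imwrite("pics/side2c.png",cv2.resize(im,None,fx=3,fy=3)[...,::-1])
o=bot.get_obs();print(o["clock"],o["eef_pos"],o["ft_force"])
E
```

```text
5.25 [ 0.53786729 -0.22253011  0.05037775] [-0.39477556 -1.40308653  5.61833064]
```

View pics/side2c.png

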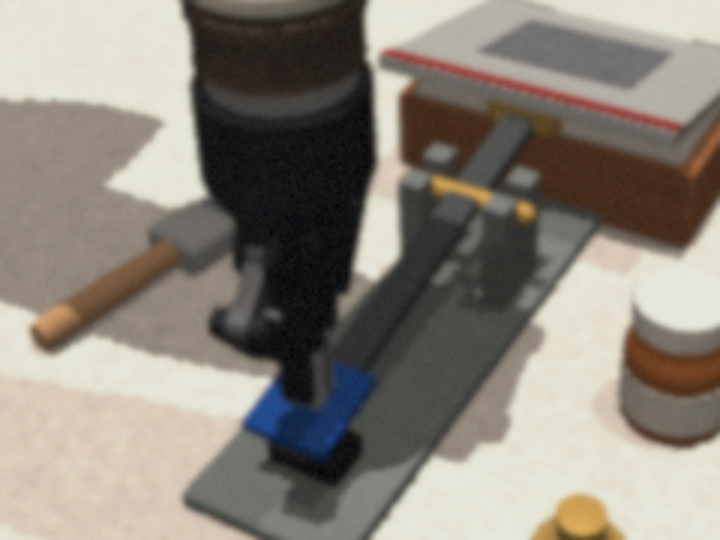

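The pad at (310,405) is nearly on the stop, the plate is lifted and the pin lies in its cradle. I press the last millimetres slowly.

Request:
{"api": "step_arm", "payload": {"targets": "-1 0 0 -0.003 0 0 0;-1 0 0 -0.006 0 0 0;-1 0 0 -0.009 0 0 0;-1 0 0 -0.012 0 0 0;-1 0 0 -0.014 0 0 0;-1 0 0 -0.016 0 0 0;-1 0 0 -0.018 0 0 0;-1 0 0 -0.019 0 0 0;-1 0 0 -0.02 0 0 0;-1 0 0 -0.02 0 0 0"}}

```text
clock: 6.08
eef_pos: [0.5386, -0.2222, 0.0442]
tool_rot: [0.198, 0.98, -0.0, 0.002]
ft_force: [-6.8, 3.2, 22.9]
grip_width: -0.0003
grasp_force: 11.4
```

Request:
{"api": "step_arm", "payload": {"targets": "-1 0 0 0.002 0 0 0;-1 0 0 0.002 0 0 0;-1 0 0 0.002 0 0 0;-1 0 0 0.002 0 0 0;-1 0 0 0.002 0 0 0;-1 0 0 0.002 0 0 0"}}

```text
clock: 6.58
eef_pos: [0.5385, -0.2222, 0.0443]
tool_rot: [0.198, 0.98, -0.0, 0.002]
ft_force: [-4.4, 2.6, 19.1]
grip_width: -0.0006
grasp_force: 9.1
```

```bash
python3 - <<'E'
from h import *
im=bot.camera("side")[170:350,180:420]
cv2.imwrite("pics/side3c.png",cv2.resize(im,None,fx=3,fy=3)[...,::-1])
o=bot.get_obs();print(o["clock"],o["eef_pos"],o["ft_force"])
E
```

```text
6.6333 [ 0.53849061 -0.22215736  0.04431402] [-4.90544525  2.70362643 17.62992323]
```

View pics/side3c.png

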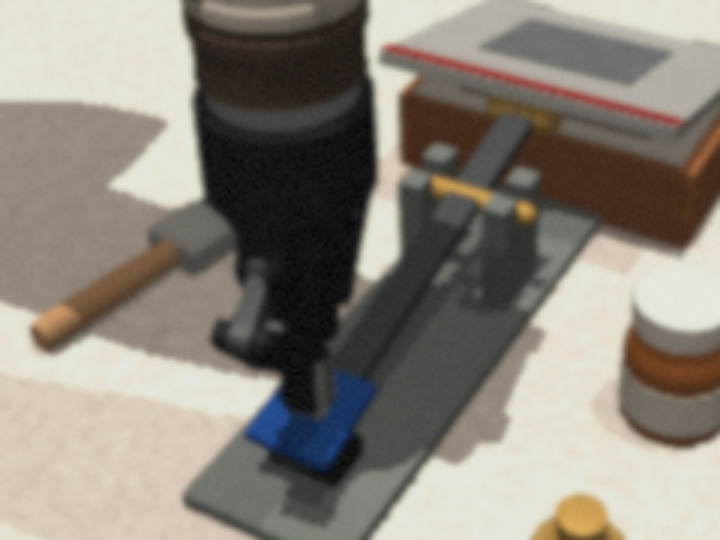

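The lever rests on the stop (pad at (312,415)), the pin at (480,195) is in its cradle, the plate is up, and the push holds steady at about 18 N. I hand the job in.

```bash
python3 -c "
from workcell import bot
print(bot.job_done())"
```

```text
the job is handed in; nothing more can be done
None
```

I pressed the lever's pad down onto its stop and handed the job in at about 6.6 s, with the fingertips holding it there at about 18 N, the plate up and the pin in its cradle; the judge returned no verdict.

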